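# Put the printer inks away

### The arm

A 6-joint arm with a two-finger parallel gripper is mounted at the origin on the work surface. World frame = base frame: x ahead of the robot, y to its left, z up, the work surface at z = 0. Lengths are in m, angles in rad, forces in N, time in s.
With the tool pointing down it reaches from about 0.35 to 0.775 m from the base axis. Payload 7.3 kg.
Tool frame: the origin (TCP) lies at the centre of the arm's flange, where the gripper is bolted on; the fingertips stand 178 mm ahead of it and the grasp point (between the pads) lies 159 mm ahead of it (tip_extent is the distance from the TCP to the fingertips, in m); z points along the fingers, y is the line along which they close (so a half turn about z gives the same grasp; the last joint's range is limited). The gripper opens to 92 mm and grips with 3 to 60 N. Pads are 19 mm wide; open, the fingers measure 130 mm over their backs; the gripper's body (75 mm by 190 mm) begins 47 mm behind the grasp point.
Start: joints at [1.024, 0.342, 1.524, -0, 1.275, -0.146], TCP at [0.205, 0.483, 0.405] pointing down, gripper open.
Joint ranges: [-2.53, 2.53], [-0.77, 2.02], [0.04, 2.7], [-1, 4.14], [0.28, 2.66], [-3.11, 3.11]. Speed limits (rad/s): [2.57, 2.57, 3.14, 3.14, 3.14, 3.14].

### API

Orientations are given as [roll, pitch, yaw] about the fixed x, y, z axes, in that order (R = Rz(yaw) Ry(pitch) Rx(roll)).
In Python, from cell import * gives the robot as it stands.
- The arm moves only by the tool arm_command, never from a script. Its arguments are lists of equal length, an entry for each row: "xyz": the shift along the world's x, y, z in mm, a list of three; "spin": the turn about the world's z in degrees. In form: {"xyz": [[tx, ty, tz], ...], "spin": [spin, ...]}. A call has 1 to 20 rows; each row shifts and turns the commanded pose from where the row before left it; what a row does not reach is not made up. A row lasts 1/10 s, in which the tool goes at most 50 mm and 8.59 degrees, less where a joint would pass 70% of its speed; a pose out of reach is approached as far as the arm can. A call with a gripper value outside its range is refused whole. "jaw" is the opening, from -1 (shut) to 1 (fully open), set as the call begins (left out, the last holds). The fingers move at their own pace and stop on an object; "squeeze" is the grip in N (left out, the last holds). Time passes only in rows, so rows that do not move let the fingers close. It gives the time, the measured TCP pose, the force, the opening and the grip force at its end, in the units of the state.
- observe(): the state, without advancing time (a new reading comes with each control period).
- read_camera(name): name is "scene" or "top"; returns a dict with "img" (480x640x3 uint8, red, green, blue), "depth" (480x640 float32, m along the optical axis (not along the pixel's ray), 0 where there is no reading), "fx", "fy", "cx", "cy" (pixels), "world_from_camera" (4x4, takes a point from camera to world coordinates). Camera axes: x right, y up, looking along -z (the intrinsics and any distortion apply to the point x, -y, -z); pixel columns grow to the right and rows downward; lengths in m; the calibration is good to about 2 mm. A picture is of the moment at which its call begins.
- hand_in(): hands the job in; it is judged then, once.
The state is a dict: "time": time; "qpos": joint angles; "qvel": joint speeds; "joint_efforts": joint torques, N m; "tool_pos": TCP position; "tool_rot": TCP orientation; "contact_force": force on the tool from outside, world axes, zero at the start; "torque": the same for the moment, N m; "opening": finger opening in m; "grip_force": force on a finger pad.
Only numpy, scipy, OpenCV 4.12 (cv2) and the standard library are available. Lean on these libraries where they do the work, as an engineer would, in place of code of your own. Each camera call takes 0.05 s, during which the arm holds its last target. There are 200 camera calls.

### The job

The printer has been refilled: put the four ink bottles away, each standing upright in the holder of its own colour, working from the lightest ink to the darkest: yellow, then magenta, then cyan, then black. Keep the bottles upright all the while, set them down rather than dropping them, and leave the glue bottle and the coffee mug where they are.

Things in the scene. Friction and masses are not known exactly. Their poses are not given: they have to be found in the camera images.
- bottle_yellow: Capped yellow printer-ink bottle: round, upright, loose, about 0.12 kg, yellow cap and wide yellow band on a white body. Body 44 mm in diameter from z = 0 to 80 mm, tapering shoulder to 88 mm, cap 28 mm in diameter up to 105 mm. Origin: centre of the underside; z up along its axis.
- bottle_magenta: Capped magenta printer-ink bottle: round, upright, loose, about 0.12 kg, magenta cap and wide magenta band on a white body. Body 44 mm in diameter from z = 0 to 80 mm, tapering shoulder to 88 mm, cap 28 mm in diameter up to 105 mm. Origin: centre of the underside; z up along its axis.
- bottle_cyan: Capped cyan printer-ink bottle: round, upright, loose, about 0.12 kg, cyan cap and wide cyan band on a white body. Body 44 mm in diameter from z = 0 to 80 mm, tapering shoulder to 88 mm, cap 28 mm in diameter up to 105 mm. Origin: centre of the underside; z up along its axis.
- bottle_black: Capped black printer-ink bottle: round, upright, loose, about 0.12 kg, black cap and wide black band on a white body. Body 44 mm in diameter from z = 0 to 80 mm, tapering shoulder to 88 mm, cap 28 mm in diameter up to 105 mm. Origin: centre of the underside; z up along its axis.
- holder_yellow: Yellow square open-topped holder for the yellow bottle, fixed to the desk: 74 x 74 mm outside, 30 mm high, walls 5 mm, so the well is 64 mm square; its floor (with a small white square on it) is 5 mm above the desk. Origin: centre of the underside, on the desk; z up, x and y along the walls.
- holder_magenta: Magenta square open-topped holder for the magenta bottle, fixed to the desk: 74 x 74 mm outside, 30 mm high, walls 5 mm, so the well is 64 mm square; its floor (with a small white square on it) is 5 mm above the desk. Origin: centre of the underside, on the desk; z up, x and y along the walls.
- holder_cyan: Cyan square open-topped holder for the cyan bottle, fixed to the desk: 74 x 74 mm outside, 30 mm high, walls 5 mm, so the well is 64 mm square; its floor (with a small white square on it) is 5 mm above the desk. Origin: centre of the underside, on the desk; z up, x and y along the walls.
- holder_black: Black square open-topped holder for the black bottle, fixed to the desk: 74 x 74 mm outside, 30 mm high, walls 5 mm, so the well is 64 mm square; its floor (with a small white square on it) is 5 mm above the desk. Origin: centre of the underside, on the desk; z up, x and y along the walls.
- glue: Green glue bottle with a pointed orange tip, 38 mm in diameter, 112 mm high, loose, to be left alone. Origin: centre of the underside.
- mug: White coffee mug, 70 mm in diameter, 85 mm high, its handle sticking out about 37 mm to its own +y, loose, to be left alone. Origin: centre of the underside. Nothing else within the area where bottles and holders stand is higher than 20 mm; the printer, books and other taller things stand at the edges of the desk.
Mind the look-alikes: they are no part of the job. What is shaped like the bottle_cyan but purple is not meant. What is shaped like the bottle_yellow but purple is not meant.

How it is judged:
By the outcome, as a careful person would: the job done as asked, in the order asked, and still so for the second after the job is handed in, with the robot touching nothing.
It also fails if it takes over 120 s, if anything falls off the work surface, if the arm or the gripper's body presses on something with over 40 N, if the wrist force passes 120 N, or if a joint passes its speed limit or range.

## Working session

There is one attempt and no reset: what is moved stays moved. The work goes in short steps, Python scripts to look and compute and a tool call to move; the robot and the scene stay as the last step left them, time stands still between calls to the robot, and variables do not carry over. Pictures are saved under pics/ and viewed, at most 14 in all, crops included, and the job is handed in when it is done.

Besides the shell and the picture viewer there is one more tool, called after "Call:" by a JSON object that holds its "name" and its "arguments". arm_command: Moves the arm, as the interface text tells. Its arguments: {"type":"object","properties":{"xyz":{"type":"array","items":{"type":"array","items":{"type":"number"}}},"spin":{"type":"array","items":{"type":"number"}},"jaw":{"type":"number"},"squeeze":{"type":"number"}},"required":["xyz","spin"]}

```bash
mkdir -p pics
cat > h.py <<'E'
from cell import *
import numpy as np, cv2
def save(n,f):
    c=read_camera(n); cv2.imwrite(f,c["img"][:,:,::-1]); return c
def world(c):
    d=c["depth"]; v,u=np.mgrid[0:480,0:640]
    p=np.stack([(u-c["cx"])/c["fx"]*d,-(v-c["cy"])/c["fy"]*d,-d,np.ones_like(d)],-1)
    return (p@c["world_from_camera"].T)[...,:3]
E
python3 - <<'E'
from h import *
for n in("top","scene"):
    c=save(n,f"pics/{n}0.png"); print(n,{k:c[k] for k in c if k not in("img","depth")},(c["depth"]>0).mean())
    np.savez(f"{n}0.npz",**c)
print(observe())
E
```

```text
top {'fx': 436.4552395147473, 'fy': 436.4552395147473, 'cx': 320.7233101917366, 'cy': 236.59722466040466, 'world_from_camera': array([[-8.91183685e-03,  9.93134476e-01, -1.16638297e-01,
         3.98793835e-01],
       [-9.99880525e-01, -1.03235436e-02, -1.15047544e-02,
        -4.45712234e-04],
       [-1.26298887e-02,  1.16521833e-01,  9.93107823e-01,
         1.11009647e+00],
       [ 0.00000000e+00,  0.00000000e+00,  0.00000000e+00,
         1.00000000e+00]])} 0.9961100260416667
scene {'fx': 469.4310598868511, 'fy': 469.4310598868511, 'cx': 318.75701523349693, 'cy': 239.61907360247017, 'world_from_camera': array([[-0.07349464, -0.87286935,  0.48238743,  1.07380911],
       [ 0.99723155, -0.06980341,  0.02562652,  0.04286681],
       [ 0.01130368,  0.48293538,  0.87558303,  0.99889468],
       [ 0.        ,  0.        ,  0.        ,  1.        ]])} 0.996025390625
{'time': 0.1, 'qpos': array([ 1.02398556e+00,  3.42659747e-01,  1.52486188e+00,  1.07610672e-05,
        1.27541137e+00, -1.45960558e-01]), 'qvel': array([-0.00199858, -0.00159963, -0.0019106 ,  0.0002688 ,  0.00052897,
        0.00028794]), 'joint_efforts': array([ 1.55096455e-03, -4.32004952e+01, -2.44695264e+01,  7.18668918e-02,
        5.25933481e-02, -1.52451321e-05]), 'tool_pos': array([0.20476074, 0.48331158, 0.40413163]), 'tool_rot': array([-3.14026806e+00, -2.05124874e-04,  2.74073917e+00]), 'contact_force': array([-1.06798787,  0.00700854, -0.43511157]), 'torque': array([-0.0257386 ,  0.00963662,  0.00514855]), 'grip_force': 0.0, 'opening': 0.09182244719155068}
```

View pics/top0.png

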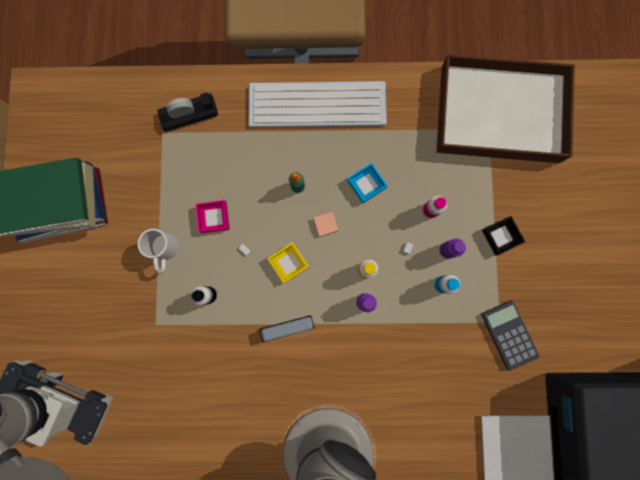

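View pics/scene0.png

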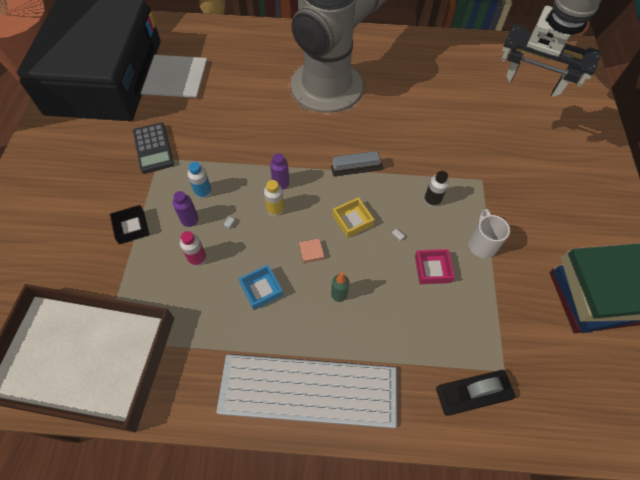

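The top view shows these objects:

| Object | Yellow | Magenta | Cyan | Black |
|---|---|---|---|---|
| Bottle | (369,269) | (435,207) | (449,285) | (204,295) |
| Holder | (288,263) | (212,217) | (367,183) | (503,236) |

The purple decoys are at (367,302) and (453,248), the glue at (297,182) and the mug at (158,245). The scene view agrees.

```bash
cat > m.py <<'E'
from h import *
B=dict(y=(369,269),m=(435,207),c=(449,285),k=(204,295),p1=(367,302),p2=(453,248),glue=(297,182))
H=dict(y=(288,263),m=(212,217),c=(367,183),k=(503,236))
def ray(c,u,v,z):
    M=c["world_from_camera"]; d=M[:3,:3]@np.array([(u-c["cx"])/c["fx"],-(v-c["cy"])/c["fy"],-1]); o=M[:3,3]
    return o+d*(z-o[2])/d[2]
def near(W,u,v,r,zl,zh):
    s=np.zeros((480,640),bool); s[v-r:v+r+1,u-r:u+r+1]=1
    return s&(W[...,2]>zl)&(W[...,2]<zh)
def proj(c,p):
    M=np.linalg.inv(c["world_from_camera"]); q=M[:3,:3]@p+M[:3,3]
    return c["cx"]+c["fx"]*q[0]/-q[2], c["cy"]-c["fy"]*q[1]/-q[2]
if __name__=="__main__":
    c=dict(np.load("top0.npz")); s=dict(np.load("scene0.npz")); W=world(c); Ws=world(s)
    for n,(u,v) in B.items():
        m=near(W,u,v,16,.093,.12); P=W[m]
        # cap disc in each view, around the cap-top plane
        r,_=cv2.minEnclosingCircle(P[:,:2].astype(np.float32))
        vs,us=np.nonzero(m)
        a=Ws[(np.hypot(Ws[...,0]-P[:,0].mean(),Ws[...,1]-P[:,1].mean())<.03)&(Ws[...,2]>.099)&(Ws[...,2]<.115)]
        print("B",n,len(P),P.mean(0).round(4),np.round(r,4),"top z",P[:,2].max().round(4),"ray",ray(c,us.mean(),vs.mean(),.105)[:2].round(4),"scene",len(a),a.mean(0).round(4) if len(a) else "")
    for n,(u,v) in H.items():
        m=near(W,u,v,28,.022,.036); P=W[m]
        R=cv2.minAreaRect(P[:,:2].astype(np.float32)*1000)
        q=ray(c,u,v,.005)
        a=Ws[(np.abs(Ws[...,0]-R[0][0]/1e3)<.06)&(np.abs(Ws[...,1]-R[0][1]/1e3)<.06)&(Ws[...,2]>.022)&(Ws[...,2]<.036)]
        R2=cv2.minAreaRect(a[:,:2].astype(np.float32)*1000)
        print("H",n,len(P),np.round(R[0]),np.round(R[1]),round(R[2],1),"z",P[:,2].mean().round(3),"scene",np.round(R2[0]),np.round(R2[1]),round(R2[2],1))
    m=near(W,158,245,30,.07,.1);P=W[m];print("mug",P.min(0),P.max(0))
E
python3 m.py
```

```text
B y 116 [ 0.444  -0.0997  0.1054] [ 0.4439 -0.0997] top z 0.1094 ray [ 0.444  -0.0998] scene 101 [ 0.4449 -0.1034  0.1043]
B m 121 [ 0.5945 -0.2674  0.1048] [ 0.5949 -0.2686] top z 0.1105 ray [ 0.5945 -0.2674] scene 126 [ 0.5962 -0.2708  0.1046]
B c 129 [ 0.4059 -0.2895  0.1052] [ 0.406  -0.2906] top z 0.1117 ray [ 0.4059 -0.2896] scene 98 [ 0.4071 -0.2935  0.1047]
B k 127 [0.3846 0.2956 0.1051] [0.385  0.2966] top z 0.1095 ray [0.3846 0.2956] scene 100 [0.3853 0.2929 0.1042]
B p1 120 [ 0.3642 -0.0945  0.1053] [ 0.3639 -0.0951] top z 0.1097 ray [ 0.3642 -0.0945] scene 96 [ 0.3647 -0.0983  0.1044]
B p2 129 [ 0.4916 -0.3061  0.1049] [ 0.4921 -0.3072] top z 0.1097 ray [ 0.4916 -0.306 ] scene 113 [ 0.4934 -0.3099  0.1047]
B glue 44 [0.6599 0.0714 0.1036] [0.6612 0.0721] top z 0.1155 ray [0.6595 0.0713] scene 41 [0.664  0.0693 0.1067]
H y 247 [463.  95.] [74. 74.] 33.3 z 0.03 scene [462.  91.] [78. 76.] 33.9
H m 287 [582. 288.] [75. 75.] 7.1 z 0.03 scene [581. 285.] [76. 76.] 7.4
H c 275 [ 665. -106.] [75. 75.] 32.6 z 0.029 scene [ 664. -109.] [77. 74.] 32.8
H k 317 [ 525. -444.] [74. 77.] 25.0 z 0.029 scene [ 525. -447.] [79. 75.] 24.6
mug [0.44701402 0.37671494 0.07002106] [0.54169033 0.44574135 0.09178348]
```

Call:
{"name": "arm_command", "arguments": {"xyz": [[13,-32,0],[13,-32,0],[13,-32,0],[13,-32,0],[13,-32,0],[13,-32,0],[13,-32,0],[13,-32,0],[13,-32,0],[13,-32,0],[13,-32,0],[13,-32,0],[13,-32,0],[13,-32,0],[13,-32,0],[13,-32,0],[13,-32,0],[13,-32,0],[0,0,0],[0,0,0]], "spin": [1.3,1.3,1.3,1.3,1.3,1.3,1.3,1.3,1.3,1.3,1.3,1.3,1.3,1.3,1.3,1.3,1.3,1.3,0,0], "jaw": 1, "squeeze": 15}}

```text
time: 2.1
tool_pos: [0.4387, -0.0929, 0.4042]
tool_rot: [3.141, -0.001, -3.136]
contact_force: [0.3, 0.5, -0.1]
opening: 0.0917
grip_force: 0.0
```

Call:
{"name": "arm_command", "arguments": {"xyz": [[6,-9,0],[0,0,-20],[0,0,-20],[0,0,-20],[0,0,-20],[0,0,-20],[0,0,-20],[0,0,-20],[0,0,-20],[0,0,-10],[0,0,-8],[0,0,0],[0,0,0]], "spin": [0,0,0,0,0,0,0,0,0,0,0,0,0]}}

```text
time: 3.4
tool_pos: [0.4451, -0.1016, 0.2272]
tool_rot: [-3.141, 0.001, -3.134]
contact_force: [0.0, -0.7, 0.3]
opening: 0.0918
grip_force: 0.0
```

Call:
{"name": "arm_command", "arguments": {"xyz": [[0,0,0],[0,0,0],[0,0,0],[0,0,0],[0,0,0],[0,0,0],[0,0,0],[0,0,0]], "spin": [0,0,0,0,0,0,0,0], "jaw": -1, "squeeze": 15}}

```text
time: 4.2
tool_pos: [0.4448, -0.1016, 0.2267]
tool_rot: [3.142, 0.0, -3.134]
contact_force: [0.6, -0.5, -0.1]
opening: 0.0437
grip_force: 15.0
```

Call:
{"name": "arm_command", "arguments": {"xyz": [[0,0,5],[0,0,15],[0,0,20],[0,0,20],[0,0,20],[0,0,20],[1,10,0],[2,20,0],[2,20,0],[2,25,0],[2,25,0],[2,25,0],[2,25,0],[2,20,0],[2,15,0],[1,9,0],[0,0,0],[0,0,0]], "spin": [0,0,0,0,0,0,0,0,0,0,0,0,0,0,0,0,0,0]}}

```text
time: 6.0
tool_pos: [0.4626, 0.0923, 0.3263]
tool_rot: [-3.141, -0.001, -3.134]
contact_force: [0.2, -0.6, 0.7]
opening: 0.0434
grip_force: 15.0
```

```bash
python3 -c "
from h import *
c=save('scene','pics/s1.png')"
```

```text
(no output)
```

View pics/s1.png

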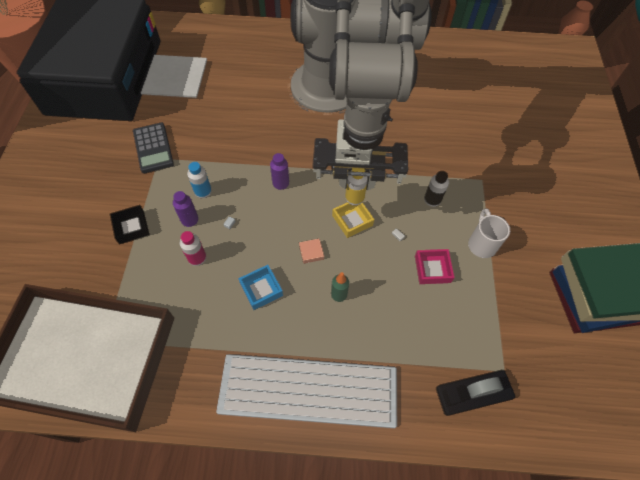

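The yellow bottle hangs upright at (356,188), over its holder at (353,217). I'll lower it.

Call:
{"name": "arm_command", "arguments": {"xyz": [[0,0,-15],[0,0,-20],[0,0,-20],[0,0,-15],[0,0,-10],[0,0,-5],[0,0,-3],[0,0,-3],[0,0,-1],[0,0,-1],[0,0,0],[0,0,0]], "spin": [0,0,0,0,0,0,0,0,0,0,0,0]}}

```text
time: 7.25
tool_pos: [0.4629, 0.0925, 0.2339]
tool_rot: [3.141, 0.0, -3.134]
contact_force: [0.2, -0.0, 0.2]
opening: 0.0436
grip_force: 15.0
```

Call:
{"name": "arm_command", "arguments": {"xyz": [[0,0,-1],[0,0,-1],[0,0,0],[0,0,0]], "spin": [0,0,0,0]}}

```text
time: 7.65
tool_pos: [0.4628, 0.0924, 0.2317]
tool_rot: [3.141, 0.0, -3.134]
contact_force: [-0.2, 0.2, -1.5]
opening: 0.0434
grip_force: 15.0
```

Call:
{"name": "arm_command", "arguments": {"xyz": [[0,0,-0.5],[0,0,0],[0,0,0]], "spin": [0,0,0]}}

```text
time: 7.95
tool_pos: [0.4629, 0.0925, 0.2316]
tool_rot: [3.141, 0.001, -3.134]
contact_force: [-0.9, 0.3, 6.0]
opening: 0.0435
grip_force: 15.0
```

Call:
{"name": "arm_command", "arguments": {"xyz": [[0,0,0],[0,0,0],[0,0,0],[0,0,0],[0,0,0],[0,0,0],[0,0,20],[0,0,30],[0,0,40],[0,0,40]], "spin": [0,0,0,0,0,0,0,0,0,0], "jaw": 1}}

```text
time: 8.95
tool_pos: [0.4625, 0.0924, 0.3624]
tool_rot: [3.142, -0.001, -3.134]
contact_force: [1.4, 0.6, 0.4]
opening: 0.0916
grip_force: 0.0
```

Call:
{"name": "arm_command", "arguments": {"xyz": [[10,-25,0],[13,-36,0],[13,-36,0],[13,-36,0],[13,-36,0],[13,-36,0],[13,-36,0],[13,-36,0],[13,-36,0],[10,-25,0],[9,-23.5,0],[0,0,0],[0,0,0]], "spin": [0,0,0,0,0,0,0,0,0,0,0,0,0]}}

```text
time: 10.25
tool_pos: [0.5956, -0.2692, 0.3606]
tool_rot: [3.141, -0.001, -3.135]
contact_force: [0.7, 0.0, -0.4]
opening: 0.092
grip_force: 0.0
```

```bash
python3 -c "
from h import *
c=save('scene','pics/s2.png')"
```

```text
(no output)
```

View pics/s2.png

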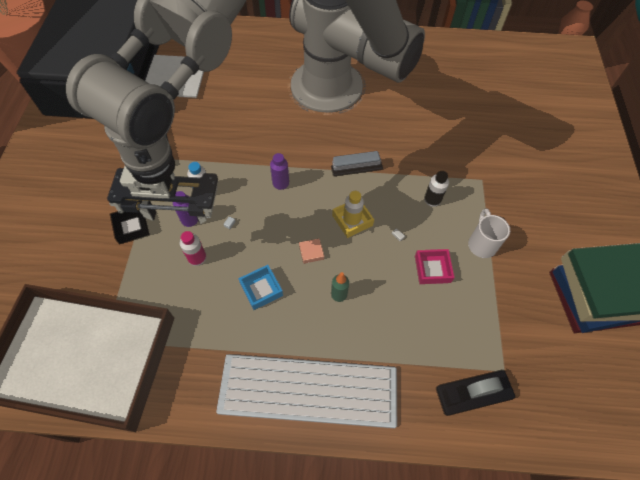

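The yellow bottle stands in its holder at (353,210) and everything else is unchanged. Next is magenta at (192,247).

Call:
{"name": "arm_command", "arguments": {"xyz": [[0,0,-15],[0,0,-20],[0,0,-20],[0,0,-20],[0,0,-20],[0,0,-20],[0,0,-10],[0,0,-9],[0,0,0],[0,0,0]], "spin": [0,0,0,0,0,0,0,0,0,0]}}

```text
time: 11.3
tool_pos: [0.596, -0.269, 0.228]
tool_rot: [-3.141, 0.001, -3.134]
contact_force: [0.1, -1.3, -0.2]
opening: 0.0917
grip_force: 0.0
```

Call:
{"name": "arm_command", "arguments": {"xyz": [[0,0,0],[0,0,0],[0,0,0],[0,0,0],[0,0,0],[0,0,0],[0,0,0],[0,0,0]], "spin": [0,0,0,0,0,0,0,0], "jaw": -1}}

```text
time: 12.1
tool_pos: [0.5958, -0.2691, 0.2272]
tool_rot: [3.142, -0.0, -3.134]
contact_force: [-0.3, -0.8, 0.2]
opening: 0.0438
grip_force: 15.0
```

Call:
{"name": "arm_command", "arguments": {"xyz": [[0,0,5],[0,0,15],[0,0,20],[0,0,20],[0,0,20],[0,0,20],[0,0,20],[0,0,15],[0,0,5],[0,0,0]], "spin": [0,0,0,0,0,0,0,0,0,0]}}

```text
time: 13.1
tool_pos: [0.5958, -0.269, 0.3687]
tool_rot: [-3.141, 0.002, -3.134]
contact_force: [-0.2, 0.0, -2.3]
opening: 0.0435
grip_force: 15.0
```

Call:
{"name": "arm_command", "arguments": {"xyz": [[-1,10,0],[-1,20,0],[-1,30,0],[-1,30,0],[-1,30,0],[-1,30,0],[-1,30,0],[-1,30,0],[-1,30,0],[-1,30,0],[-1,30,0],[-1,30,0],[-1,30,0],[-1,30,0],[0,30,0],[0,30,0],[0,30,0],[0,30,0],[0,25,0],[0,20.5,0]], "spin": [0,0,0,0,0,0,0,0,0,0,0,0,0,0,0,0,0,0,0,0]}}

```text
time: 15.1
tool_pos: [0.5801, 0.2892, 0.3663]
tool_rot: [3.142, -0.002, -3.132]
contact_force: [0.5, -1.0, -2.1]
opening: 0.0438
grip_force: 15.0
```

Call:
{"name": "arm_command", "arguments": {"xyz": [[0,0,0],[0,0,-15],[0,0,-20],[0,0,-20],[0,0,-20],[0,0,-15],[0,0,0],[0,0,0]], "spin": [0,0,0,0,0,0,0,0]}}

```text
time: 15.9
tool_pos: [0.5814, 0.2864, 0.2773]
tool_rot: [-3.141, -0.001, -3.134]
contact_force: [0.6, -0.4, -1.1]
opening: 0.0436
grip_force: 15.0
```

Call:
{"name": "arm_command", "arguments": {"xyz": [[0,0,-10],[0,0,-15],[0,0,-10],[0,0,-4],[0,0,-3],[0,0,-1],[0,0,-1],[0,0,-1],[0,0,0],[0,0,0]], "spin": [0,0,0,0,0,0,0,0,0,0]}}

```text
time: 16.9
tool_pos: [0.5819, 0.2864, 0.2324]
tool_rot: [3.141, 0.0, -3.134]
contact_force: [1.2, 0.2, -1.8]
opening: 0.0439
grip_force: 15.0
```

Call:
{"name": "arm_command", "arguments": {"xyz": [[0,0,-0.5],[0,0,0],[0,0,0]], "spin": [0,0,0]}}

```text
time: 17.2
tool_pos: [0.5819, 0.2864, 0.2322]
tool_rot: [3.141, 0.001, -3.134]
contact_force: [-1.4, 0.2, 2.5]
opening: 0.0435
grip_force: 15.0
```

Call:
{"name": "arm_command", "arguments": {"xyz": [[0,0,0],[0,0,0],[0,0,0],[0,0,0],[0,0,0],[0,0,0],[0,0,20],[0,0,30],[0,0,40],[0,0,40]], "spin": [0,0,0,0,0,0,0,0,0,0], "jaw": 1}}

```text
time: 18.2
tool_pos: [0.5816, 0.2863, 0.3627]
tool_rot: [-3.141, -0.001, -3.134]
contact_force: [0.7, 1.1, -0.4]
opening: 0.092
grip_force: 0.0
```

Call:
{"name": "arm_command", "arguments": {"xyz": [[-9.7,-32,0],[-9.7,-32,0],[-9.7,-32,0],[-9.7,-32,0],[-9.7,-32,0],[-9.7,-32,0],[-9.7,-32,0],[-9.7,-32,0],[-9.7,-32,0],[-9.7,-32,0],[-9.7,-32,0],[-9.7,-32,0],[-9.7,-32,0],[-9.7,-32,0],[-9.7,-32,0],[-9.7,-32,0],[-9.7,-32,0],[-9.7,-32,0],[-0.5,-2,0],[0,0,0]], "spin": [0,0,0,0,0,0,0,0,0,0,0,0,0,0,0,0,0,0,0,0]}}

```text
time: 20.2
tool_pos: [0.4064, -0.292, 0.3617]
tool_rot: [3.141, 0.0, -3.136]
contact_force: [-0.6, 1.0, 0.3]
opening: 0.0919
grip_force: 0.0
```

```bash
python3 -c "
from h import *
c=save('scene','pics/s3.png')"
```

```text
(no output)
```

View pics/s3.png

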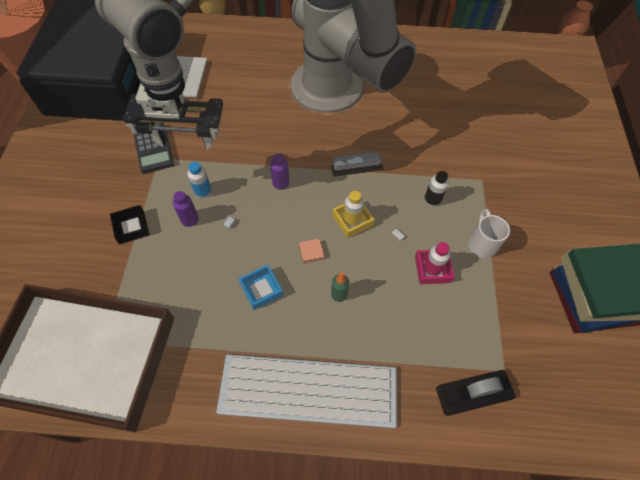

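The magenta bottle stands in its holder at (437,258). The gripper is now over cyan at (199,180).

Call:
{"name": "arm_command", "arguments": {"xyz": [[0,0,-15],[0,0,-20],[0,0,-20],[0,0,-20],[0,0,-20],[0,0,-20],[0,0,-10],[0,0,-10],[0,0,0],[0,0,0]], "spin": [0,0,0,0,0,0,0,0,0,0]}}

```text
time: 21.25
tool_pos: [0.407, -0.2915, 0.2272]
tool_rot: [-3.141, 0.0, -3.134]
contact_force: [0.1, 0.7, 0.3]
opening: 0.0917
grip_force: 0.0
```

Call:
{"name": "arm_command", "arguments": {"xyz": [[0,0,0],[0,0,0],[0,0,0],[0,0,0],[0,0,0],[0,0,0],[0,0,0],[0,0,0]], "spin": [0,0,0,0,0,0,0,0], "jaw": -1}}

```text
time: 22.05
tool_pos: [0.4067, -0.2916, 0.2267]
tool_rot: [3.141, -0.0, -3.134]
contact_force: [-1.6, 0.7, -0.3]
opening: 0.0435
grip_force: 15.0
```

Call:
{"name": "arm_command", "arguments": {"xyz": [[0,0,5],[0,0,15],[0,0,20],[0,0,20],[0,0,20],[0,0,20],[0,0,20],[0,0,15],[0,0,5],[0,0,0]], "spin": [0,0,0,0,0,0,0,0,0,0]}}

```text
time: 23.05
tool_pos: [0.4067, -0.2915, 0.3672]
tool_rot: [-3.141, 0.001, -3.134]
contact_force: [-0.1, -0.9, -2.3]
opening: 0.0435
grip_force: 15.0
```

Call:
{"name": "arm_command", "arguments": {"xyz": [[11,8,0],[22.4,16,0],[22.4,16,0],[22.4,16,0],[22.4,16,0],[22.4,16,0],[22.4,16,0],[22.4,16,0],[22.4,16,0],[22.4,16,0],[22.4,16,0],[14,10,0],[8.8,6,0],[0,0,0],[0,0,-15],[0,0,-25],[0,0,-25],[0,0,-20],[0,0,0],[0,0,0]], "spin": [0,0,0,0,0,0,0,0,0,0,0,0,0,0,0,0,0,0,0,0]}}

```text
time: 25.05
tool_pos: [0.6643, -0.1081, 0.282]
tool_rot: [3.141, -0.0, -3.135]
contact_force: [0.3, -0.5, -0.4]
opening: 0.0436
grip_force: 15.0
```

Call:
{"name": "arm_command", "arguments": {"xyz": [[0,0,-10],[0,0,-15],[0,0,-12],[0,0,-7],[0,0,-3],[0,0,-1],[0,0,-1],[0,0,-0.5],[0,0,0],[0,0,0]], "spin": [0,0,0,0,0,0,0,0,0,0]}}

```text
time: 26.05
tool_pos: [0.6646, -0.1076, 0.2326]
tool_rot: [-3.142, 0.001, -3.134]
contact_force: [0.3, 0.1, -2.1]
opening: 0.0437
grip_force: 15.0
```

Call:
{"name": "arm_command", "arguments": {"xyz": [[0,0,-0.7],[0,0,0],[0,0,0]], "spin": [0,0,0]}}

```text
time: 26.35
tool_pos: [0.6646, -0.1076, 0.2318]
tool_rot: [-3.142, 0.001, -3.134]
contact_force: [0.1, -0.1, 0.9]
opening: 0.0438
grip_force: 15.0
```

Call:
{"name": "arm_command", "arguments": {"xyz": [[0,0,0],[0,0,0],[0,0,0],[0,0,0],[0,0,0],[0,0,0],[0,0,20],[0,0,30],[0,0,40],[0,0,40]], "spin": [0,0,0,0,0,0,0,0,0,0], "jaw": 1}}

```text
time: 27.35
tool_pos: [0.6643, -0.1075, 0.3625]
tool_rot: [3.141, -0.001, -3.134]
contact_force: [0.3, -0.9, -0.4]
opening: 0.0917
grip_force: 0.0
```

Call:
{"name": "arm_command", "arguments": {"xyz": [[-17,25,0],[-17,25,0],[-17,25,0],[-17,25,0],[-17,25,0],[-17,25,0],[-17,25,0],[-17,25,0],[-17,25,0],[-17,25,0],[-17,25,0],[-17,25,0],[-17,25,0],[-17,25,0],[-17,25,0],[-17,25,0],[-7.6,2,0],[0,0,0],[0,0,0]], "spin": [0,0,0,0,0,0,0,0,0,0,0,0,0,0,0,0,0,0,0]}}

```text
time: 29.25
tool_pos: [0.3852, 0.2939, 0.3617]
tool_rot: [-3.141, 0.001, -3.134]
contact_force: [0.5, 0.3, 0.2]
opening: 0.0919
grip_force: 0.0
```

```bash
python3 -c "
from h import *
c=save('scene','pics/s4.png')"
```

```text
(no output)
```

View pics/s4.png

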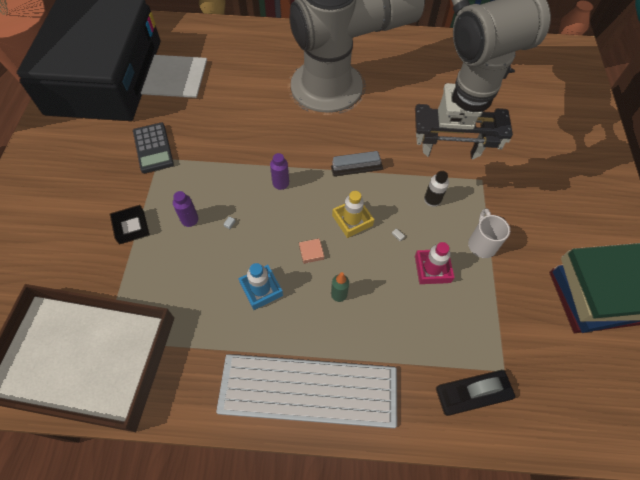

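The cyan bottle stands in its holder at (259,281). Black at (437,188) is last.

Call:
{"name": "arm_command", "arguments": {"xyz": [[0,0,-15],[0,0,-20],[0,0,-20],[0,0,-20],[0,0,-20],[0,0,-20],[0,0,-10],[0,0,-10],[0,0,0],[0,0,0]], "spin": [0,0,0,0,0,0,0,0,0,0]}}

```text
time: 30.3
tool_pos: [0.3853, 0.2944, 0.2269]
tool_rot: [3.141, 0.001, -3.134]
contact_force: [-0.4, 0.2, -0.2]
opening: 0.0918
grip_force: 0.0
```

Call:
{"name": "arm_command", "arguments": {"xyz": [[0,0,0],[0,0,0],[0,0,0],[0,0,0],[0,0,0],[0,0,0],[0,0,0],[0,0,0]], "spin": [0,0,0,0,0,0,0,0], "jaw": -1}}

```text
time: 31.1
tool_pos: [0.385, 0.2945, 0.2266]
tool_rot: [3.141, 0.0, -3.134]
contact_force: [-0.0, 0.6, 0.1]
opening: 0.0437
grip_force: 14.9
```

Call:
{"name": "arm_command", "arguments": {"xyz": [[0,0,5],[0,0,15],[0,0,20],[0,0,20],[0,0,20],[0,0,20],[0,0,20],[0,0,20],[0,0,5],[0,0,0]], "spin": [0,0,0,0,0,0,0,0,0,0]}}

```text
time: 32.1
tool_pos: [0.3848, 0.2943, 0.3719]
tool_rot: [3.141, 0.001, -3.134]
contact_force: [-0.6, -1.1, -1.6]
opening: 0.0437
grip_force: 14.9
```

Call:
{"name": "arm_command", "arguments": {"xyz": [[2,-12,0],[4,-20,0],[5.6,-29.6,0],[5.6,-29.6,0],[5.6,-29.6,0],[5.6,-29.6,0],[5.6,-29.6,0],[5.6,-29.6,0],[5.6,-29.6,0],[5.6,-29.6,0],[5.6,-29.6,0],[5.6,-29.6,0],[5.6,-29.6,0],[5.6,-29.6,0],[5.6,-29.6,0],[5.6,-29.6,0],[5.6,-29.6,0],[5.6,-29.6,0],[4,-20,0],[0,0,0]], "spin": [0,0,0,0,0,0,0,0,0,0,0,0,0,0,0,0,0,0,0,0]}}

```text
time: 34.1
tool_pos: [0.4839, -0.2339, 0.3698]
tool_rot: [3.141, -0.002, -3.137]
contact_force: [0.5, -0.4, -2.6]
opening: 0.0432
grip_force: 14.9
```

Call:
{"name": "arm_command", "arguments": {"xyz": [[4,-20,0],[5.6,-29.6,0],[5.6,-29.6,0],[5.6,-29.6,0],[5.6,-29.6,0],[5.6,-29.6,0],[4,-24,0],[4,-22,0],[0,0,0],[0,0,-15],[0,0,-25],[0,0,-25],[0,0,-15],[0,0,0],[0,0,0]], "spin": [0,0,0,0,0,0,0,0,0,0,0,0,0,0,0]}}

```text
time: 35.6
tool_pos: [0.5245, -0.4445, 0.2915]
tool_rot: [3.141, -0.001, -3.133]
contact_force: [-0.2, 0.6, -1.2]
opening: 0.0437
grip_force: 14.9
```

```bash
python3 -c "
from h import *
c=save('scene','pics/s5.png')"
```

```text
(no output)
```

View pics/s5.png

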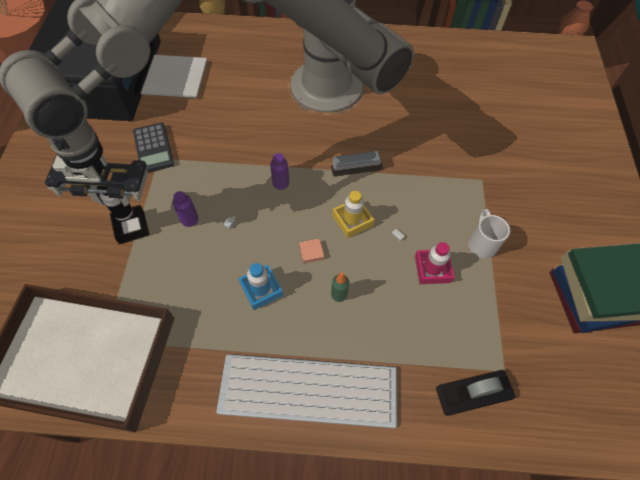

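The black bottle at (120,212) hangs over its holder at (130,225). I'll lower it.

Call:
{"name": "arm_command", "arguments": {"xyz": [[0,0,-10],[0,0,-15],[0,0,-15],[0,0,-10],[0,0,-5],[0,0,-2],[0,0,-1],[0,0,-1],[0,0,-0.5],[0,0,0],[0,0,0]], "spin": [0,0,0,0,0,0,0,0,0,0,0]}}

```text
time: 36.75
tool_pos: [0.5246, -0.4452, 0.2323]
tool_rot: [-3.141, 0.0, -3.134]
contact_force: [0.2, 1.3, -1.4]
opening: 0.0436
grip_force: 14.9
```

Call:
{"name": "arm_command", "arguments": {"xyz": [[0,0,-0.7],[0,0,0],[0,0,0]], "spin": [0,0,0]}}

```text
time: 37.05
tool_pos: [0.5246, -0.4452, 0.2316]
tool_rot: [-3.141, 0.0, -3.134]
contact_force: [0.4, 0.3, 0.5]
opening: 0.0436
grip_force: 14.9
```

Call:
{"name": "arm_command", "arguments": {"xyz": [[0,0,0],[0,0,0],[0,0,0],[0,0,0],[0,0,0],[0,0,0],[0,0,20],[0,0,30],[0,0,40],[0,0,40],[-10,20,0],[-15,30,0],[-15,30,0],[-15,30,0],[-15,30,0],[0,0,0],[0,0,0],[0,0,0]], "spin": [0,0,0,0,0,0,0,0,0,0,0,0,0,0,0,0,0,0], "jaw": 1}}

```text
time: 38.85
tool_pos: [0.4549, -0.306, 0.3616]
tool_rot: [-3.141, 0.001, -3.134]
contact_force: [0.4, -0.4, -0.9]
opening: 0.0916
grip_force: 0.0
```

```bash
python3 -c "
from h import *
c=save('scene','pics/s6.png')"
```

```text
(no output)
```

View pics/s6.png

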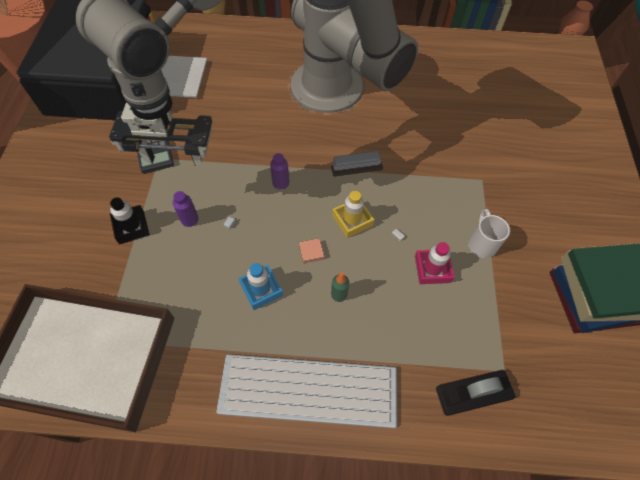

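All four bottles stand upright in their own holders: black (125,215), cyan (259,281), yellow (353,210) and magenta (437,258). The glue and mug have not moved.

```bash
python3 -c "
from cell import *
print(hand_in())"
```

```text
the job is handed in; nothing more can be done
None
```

The yellow, magenta, cyan and black bottles were set down in that order, each upright in its own holder, with the glue and mug left where they were; I handed the job in at about 39 s of the 120 s allowed, and no verdict came back.

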